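# Release the balance's battery tray with the pin tool

### The job

Take the pin tool from its wooden stand, put its pin through the slot in the roof of the balance's battery bay, press the recessed release button down and, keeping it held down, push the battery tray out until it stops fully open. Press and push gently, as the button and catches are plastic and break if forced, and leave the weighing boats and the calibration weight alone. Then stand the tool back in its stand, seated as it was, and let go.

Things in the scene. Friction and masses are not known exactly. Their poses are not given: they have to be found in the camera images.
- balance: Cream laboratory balance with blue base, fixed to the bench, 270 (x) x 200 (y) x 68 mm high. Origin: centre of its underside, z up. Round steel pan, 150 mm across, top at z = 88, centred at x = 42 mm; display near its -x edge. On its -y flank is the lower battery bay (x -45 to 45, y -100 to -205, roof top at z = 45 mm).
- slot (a point): Centre of the slot in the bay roof, at the roof's top face: x = 0, y = -163.5, z = 45 mm in the balance's frame. The slot is 16 mm wide (along the balance's x) and 67 mm long (along its y); the roof is 5 mm thick. The battery tray lies under the roof and slides out along the balance's -y, away from the pan. The tool must not press on any part of the balance with over 18 N.
- well (a point): Centre of the mouth of the square well (12 x 12 mm) in the tray, seen through the slot, 7 mm below the roof top; moves with the tray (shut: x 0, y -140 mm in the balance's frame). On its bottom, 13 mm below this point, is the white release button, 10 mm across. It sinks 5.5 mm on a spring: 2.5 N starts it, 7 N (3.5 mm) frees the tray, 9 N bottoms it, hard; over 18 N breaks it.
- tray (a joint): How far the battery tray is out (m): 0 shut, 0.046 fully out at a hard stop. Friction about 3 N; it stays where left. It is pushed by the pin bearing on the well's wall. Catches hold it at about 0.0015, 0.0135 and 0.0255 whenever the button is less than 3.5 mm down, so hold the button down until 0.034; a tray caught on the way is freed by pressing again.
- pin_tool: Aluminium pin tool, upright in the stand, 80 g. Square handle 24 x 24 x 70 mm high; origin: centre of its underside; x, y square to its flats. Below it a round spigot (11 mm wide, 12 mm long), then a round steel pin 5 mm wide that sticks out 26 to 56 mm: the length differs each run, is not measured and stays fixed in use, so the button must be found by feel.
- stand: Wooden block, 60 x 60 x 76 mm, fixed; round hole 17 mm wide, 73 mm deep in the middle of its top. Origin: centre of its underside. The seated tool has its spigot and pin in the hole and its handle's underside flat on the block's top, so the tool's origin is 76 mm above the stand's origin.
- boat_near: White plastic weighing boat, 76 mm square, 19 mm high, loose on the bench nearer the robot. Origin: centre of its underside. Leave alone.
- boat_far: The same kind of weighing boat, on the bench farther from the robot. Leave alone.
- boat_pan: The same kind of weighing boat, lying on the balance's pan. Leave alone.
- cal_weight: Steel calibration weight with a knob, 32 mm across, 48 mm high, 200 g, loose on the bench. Origin: centre of its underside. Leave alone.
There are look-alikes about, which are no part of the job. Several things have the shape of the pin_tool; the one meant has the colours described above.

How it is judged:
On the way, in this order (a step that is already met when the one before it is completed fails the run):
1. the tool, in the well of the shut tray, presses on the button (horizontal distance between pin_tool and well below 0.008 m and contact force between pin_tool and balance above 2.5 N and value of joint tray below 0.006 m), for 0.05 s.
2. the tool, still bearing in the well, has pushed the tray past its last catch (horizontal distance between pin_tool and well below 0.012 m and contact force between pin_tool and balance above 2.5 N and value of joint tray above 0.034 m), for 0.05 s.
At the end, for the whole second after the job is handed in: The tray is at least 40 of its 46 mm out; the tool stands upright (within 0.08 rad) in its stand, centred within 6 mm, its handle's underside within 3 mm of the block's top, released and at rest (value of joint tray above 0.04 m and horizontal distance between pin_tool and stand below 0.006 m and z of pin_tool in the frame of stand between 0.073 and 0.079 m and angle between pin_tool's own z axis and vertical below 0.08 rad and linear speed of pin_tool below 0.02 m/s); the robot touches nothing.
It fails at once if the tool forces the balance, tray or button with more than 18 N (contact force between pin_tool and balance above 18 N).
It fails at once if a weighing boat or the calibration weight is moved by more than 15 mm (distance of any of boat_near, boat_far, boat_pan, cal_weight from where it was at the start of the episode above 0.015 m).
It fails at once if the robot's hand or arm pushes on the balance with more than 25 N (contact force between any of the fingers, the arm and balance above 25 N).
It also fails if it takes over 54 s, if anything falls off the work surface, if the arm or the gripper's body presses on something with over 40 N, if the wrist force passes 120 N, or if a joint passes its speed limit or range.

### The arm

A 6-joint arm with a two-finger parallel gripper is mounted at the origin on the work surface. World frame = base frame: x ahead of the robot, y to its left, z up, the work surface at z = 0. Lengths are in m, angles in rad, forces in N, time in s.
With the tool pointing down it reaches from about 0.275 to 0.75 m from the base axis. Payload 10.2 kg.
Tool frame: the origin (TCP) lies on the mounting face of the last link; the fingertips stand 166 mm ahead of it and the grasp point (between the pads) lies 147 mm ahead of it; x points along the fingers, z is the direction in which the jaws open and shut, and the axes are right-handed (so a half turn about x gives the same grasp; the last joint's range is limited). The gripper opens to 88 mm and grips with 3 to 60 N. Pads are 18 mm wide; open, the fingers measure 123 mm over their backs; the gripper's body (75 mm by 187 mm) begins 45 mm behind the grasp point.
Start: joints at [-0.223, 0.313, 1.498, -0, 1.331, -0.223], TCP at [0.525, -0, 0.405] pointing down, gripper open.
Joint ranges: [-2.94, 2.94], [-0.97, 2.17], [0.19, 2.56], [-1.23, 4.37], [0.02, 3.11], [-2.88, 2.88]. Speed limits (rad/s): [2.39, 2.39, 3.01, 3.14, 3.14, 3.14].

### API

Orientations are given as a rotation vector (axis times angle).
In Python, from plant import env gives the robot as it stands.
- The arm moves only by the tool jog_arm, never from a script. Its argument "commands" is a list of rows, each a list of 3 entries, a list of its own where there are three numbers: the closure, from -1 (fully open) to 1 (shut), then the shift along the tool's x, y, z in cm, then the turn about the tool's x in rad. In form: [[hand, [tx, ty, tz], twist], ...]. A call has 1 to 8 rows; each row shifts and turns the commanded pose from where the row before left it, along the tool's axes as they then stand; what a row does not reach is not made up. A row lasts 1/12 s, in which the tool goes at most 41.7 mm and 7.16 degrees, less where a joint would pass 70% of its speed; a pose out of reach is approached as far as the arm can. A call is refused whole if a number of a shift passes 4.17 or a number of a turn 0.125, either way. A call with a gripper value outside its range is refused whole. The fingers move at their own pace and stop on an object; the grip force is fixed at half the most. Time passes only in rows, so rows that do not move let the fingers close. It gives the time, the measured TCP pose, the force and the opening at its end, in the units of the state.
- env.observe(): the state, without advancing time (a new reading comes with each control period).
- env.camera(name): name is "scene" or "side" or "wrist"; returns the picture (480x640x3 uint8, red, green, blue); there is no depth.
- env.camera_model(name): a dict with "intrinsics" (3x3 intrinsics, pixels), "view" (4x4, takes a point from world to camera coordinates); the wrist camera has in their place "T_tool_cam" (4x4, takes a point from camera to tool coordinates, whose origin is the TCP and whose axes are the tool frame's). Camera axes: x right, y down, z forward; pixel columns grow to the right and rows downward; lengths in m; the calibration is good to about 2 mm. A picture is of the moment at which its call begins: read the wrist's pose just before it. camera_model takes no time and is no camera call.
- env.finish_job(): hands the job in, once; it reports no verdict.
Trained networks look in the newest picture that a camera, given by its name, has taken for a name from the list of things; names that differ only in an ending like _2 or _b are one class to them, and where a whole thing is asked for, a point or a joint stands for the part that bears it (a point fixed in the world has none). Each returns a list of dicts, best first, with "p" (0 to 1); they miss things now and then, are a little off and sometimes report something else, mostly with a low value. They report only what shows in the picture. A call takes as long as a camera call. They do not tell look-alikes from the thing itself.
- env.spot_in(query, camera): "at" ([column, row] in pixels, amid what is visible of it).
- env.cut_out(query, camera): "pixels" (480x640 bool, what is visible of it) and "at" ([column, row] in pixels, amid what is visible of it).
The state is a dict: "time": time; "q": joint angles; "qd": joint speeds; "joint_efforts": joint torques, N m; "ee_pos": TCP position; "ee_rot": TCP orientation; "ft_force": force on the tool from outside, world axes, zero at the start; "ft_torque": the same for the moment, N m; "finger_gap": finger opening in m.
Only numpy, scipy, OpenCV 4.12 (cv2) and the standard library are available. Lean on these libraries where they do the work, as an engineer would, in place of code of your own. Each camera call takes 0.05 s, during which the arm holds its last target. There are 200 camera calls.

## Working session

There is one attempt and no reset: what is moved stays moved. The work goes in short steps, Python scripts to look and compute and a tool call to move; the robot and the scene stay as the last step left them, time stands still between calls to the robot, and variables do not carry over. Pictures are saved under pics/ and viewed, about 8 in all and at most 12, crops included, and the job is handed in when it is done.

Besides the shell and the picture viewer there is one more tool, called after "Call:" in YAML: its name, and indented under it one key for each argument. jog_arm: Moves the arm, as the interface text tells. Its arguments: {"type":"object","properties":{"commands":{"type":"array"}},"required":["commands"]}

```bash
mkdir -p pics; ls
python3 - <<'E'
from plant import env
import cv2,numpy as np
s=env.observe();print({k:np.round(v,3).tolist() for k,v in s.items()})
a=env.camera("scene");b=env.camera("side")
cv2.imwrite("pics/scene.png",a[...,::-1]);cv2.imwrite("pics/side.png",b[...,::-1])
for c in("scene","side"):
  m=env.camera_model(c);print(c,np.round(m["intrinsics"],1).tolist(),np.round(m["view"],3).tolist())
  for q in("pin_tool","stand","balance","slot","well","cal_weight","boat_near"):
    print(q,[(np.round(d["at"]).tolist(),round(d["p"],2)) for d in env.spot_in(q,c)])
print(env.camera_model("wrist"))
E
```

```text
pics
{'time': 0.0, 'q': [-0.223, 0.313, 1.498, 0.0, 1.331, -0.223], 'qd': [0.002, -0.0, -0.001, 0.001, 0.001, -0.0], 'joint_efforts': [-0.0, -40.222, -25.226, 0.069, 0.035, -0.0], 'ee_pos': [0.525, -0.0, 0.404], 'ee_rot': [0.0, 1.572, 0.0], 'ft_force': [0.154, -0.807, 0.232], 'ft_torque': [0.017, 0.015, -0.016], 'finger_gap': 0.088}
scene [[511.9, 0.0, 308.1], [0.0, 511.9, 238.4], [0.0, 0.0, 1.0]] [[-0.644, 0.765, -0.01, 0.43], [0.412, 0.335, -0.847, -0.095], [-0.645, -0.55, -0.531, 1.229], [0.0, 0.0, 0.0, 1.0]]
pin_tool [([211.0, 199.0], 0.98), ([260.0, 185.0], 0.83), ([226.0, 221.0], 0.57), ([338.0, 224.0], 0.42)]
stand [([260.0, 220.0], 0.87)]
balance [([403.0, 349.0], 0.94)]
slot [([407.0, 351.0], 0.83)]
well [([326.0, 299.0], 0.54)]
cal_weight [([189.0, 305.0], 0.63)]
boat_near [([335.0, 224.0], 0.93)]
side [[568.4, 0.0, 305.8], [0.0, 568.4, 251.4], [0.0, 0.0, 1.0]] [[0.8, -0.6, -0.004, -0.509], [-0.292, -0.383, -0.876, 0.198], [0.524, 0.702, -0.482, 0.904], [0.0, 0.0, 0.0, 1.0]]
pin_tool [([332.0, 305.0], 0.76), ([395.0, 340.0], 0.73), ([380.0, 305.0], 0.62)]
stand [([333.0, 347.0], 0.87)]
balance [([405.0, 278.0], 0.16)]
slot [([255.0, 241.0], 0.64), ([232.0, 350.0], 0.22)]
well [([308.0, 270.0], 0.61), ([333.0, 304.0], 0.61)]
cal_weight [([408.0, 279.0], 0.7)]
boat_near [([231.0, 348.0], 0.64)]
{'intrinsics': array([[421.22182057,   0.        , 324.12446674],
       [  0.        , 421.22182057, 239.97666756],
       [  0.        ,   0.        ,   1.        ]]), 'T_tool_cam': array([[-7.29352359e-04, -3.24093855e-01,  9.46024651e-01,
         2.11538376e-02],
       [ 8.15916823e-04, -9.46024781e-01, -3.24093271e-01,
         8.52430542e-02],
       [ 9.99999401e-01,  5.35499236e-04,  9.54419034e-04,
         5.06566596e-04],
       [ 0.00000000e+00,  0.00000000e+00,  0.00000000e+00,
         1.00000000e+00]])}
```

View pics/scene.png

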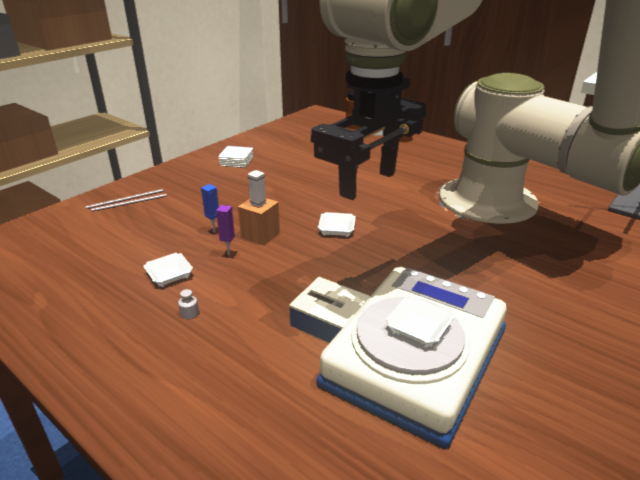

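View pics/side.png

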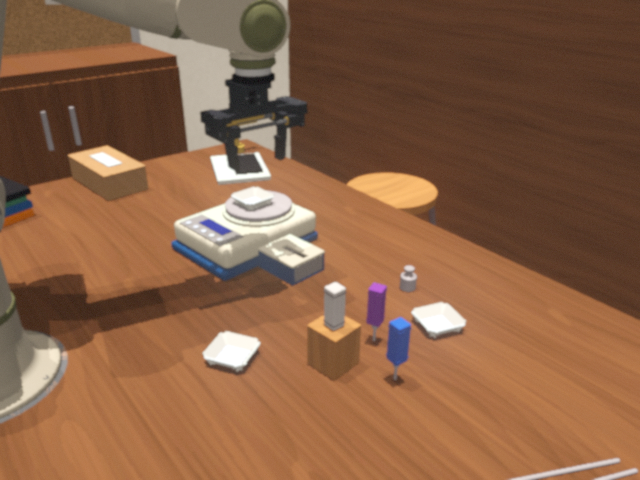

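The aluminium tool stands in the stand at scene (257,190) / side (335,305). The blue and purple look-alikes are beside it, and the bay with its slot is at scene (327,298) / side (290,250).

```bash
cat > h.py <<'E'
from plant import env
import cv2,numpy as np
from scipy.spatial.transform import Rotation as R
def P(c):
    m=env.camera_model(c);return m["intrinsics"]@m["view"][:3]
def tri(a,b):
    x=cv2.triangulatePoints(P("scene"),P("side"),np.float64(a).reshape(2,1),np.float64(b).reshape(2,1));return (x[:3]/x[3]).ravel()
def wcam(s):
    m=env.camera_model("wrist");T=np.eye(4);T[:3,:3]=R.from_rotvec(s["ee_rot"]).as_matrix();T[:3,3]=s["ee_pos"]
    return m["intrinsics"],T@m["T_tool_cam"]
def onplane(uv,z,s):
    K,T=wcam(s);d=T[:3,:3]@np.linalg.solve(K,[uv[0],uv[1],1.]);return T[:3,3]+d*(z-T[2,3])/d[2]
def proj(p,s):
    K,T=wcam(s);c=np.linalg.inv(T)@np.append(p,1);u=K@c[:3];return u[:2]/u[2]
E
python3 - <<'E'
from h import *
pts=dict(tooltop=((257,174),(335,288)),standspot=((260,220),(333,347)),blue_top=((210,188),(400,323)),purp_top=((226,209),(377,288)),
 slot=((327,298),(291,251)),pan=((411,332),(259,206)),cal=((188,303),(408,279)),boatn=((337,224),(231,350)),boatf=((168,269),(438,319)),
 bayR=((291,307),(293,267)),bayL=((318,280),(323,255)))
for k,v in pts.items(): print(k,tri(*v).round(3))
E
```

```text
tooltop [ 0.461 -0.307  0.143]
standspot [ 0.458 -0.31   0.034]
blue_top [ 0.514 -0.395  0.105]
purp_top [ 0.554 -0.302  0.104]
slot [ 0.581 -0.027  0.044]
pan [0.606 0.137 0.081]
cal [ 0.721 -0.222  0.02 ]
boatn [ 0.337 -0.195  0.012]
boatf [ 0.675 -0.341  0.012]
bayR [ 0.588 -0.064  0.017]
bayL [ 0.595 -0.076  0.058]
```

Run:
```python
from h import *
s=env.observe();a=env.camera("wrist");cv2.imwrite("pics/w1.png",a[...,::-1])
for q in("slot","well"):
  for d in env.spot_in(q,"wrist"): print(q,d["p"],d["at"],onplane(d["at"],.045 if q=="slot" else .038,s))
```

```text
slot 0.94 [373.9, 105.7] [0.56389072 0.07799508 0.045     ]
well 0.9 [392.8, 237.6] [ 0.58529762 -0.03094215  0.038     ]
```

View pics/w1.png

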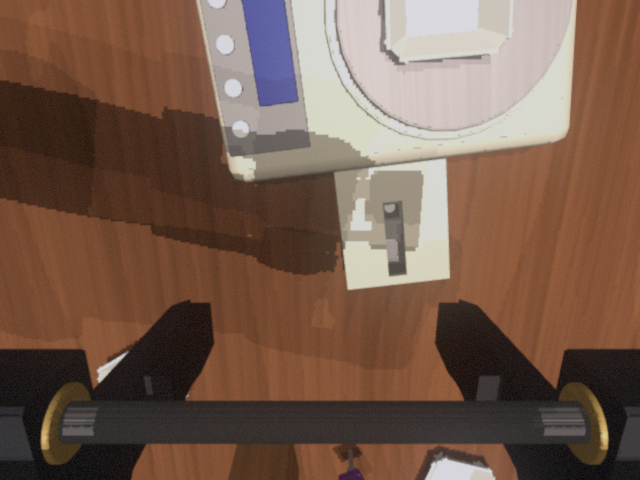

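Call:
jog_arm:
  commands:
    - [-1, [0, -4, -1.4], 0]
    - [-1, [0, -4, -1.4], 0]
    - [-1, [0, -4, -1.4], 0]
    - [-1, [0, -4, -1.4], 0]
    - [-1, [0, -4, -0.9], 0]
    - [-1, [0, 0, 0], 0]

```text
time: 1.45
ee_pos: [0.4594, -0.2027, 0.4047]
ee_rot: [0.003, 1.571, -0.006]
ft_force: [0.4, 0.7, 0.7]
finger_gap: 0.0879
```

The slot runs from (393,203) to (397,274), with the well at its top end (391,211). The tool isn't in view yet, so I'll shift a bit further.

Call:
jog_arm:
  commands:
    - [-1, [0, -4, 0], 0]
    - [-1, [0, -4, 0], 0]
    - [-1, [0, 0, 0], 0]
    - [-1, [0, 0, 0], 0]

```text
time: 1.78
ee_pos: [0.4608, -0.2785, 0.4042]
ee_rot: [0.002, 1.571, -0.001]
ft_force: [-0.1, -0.0, -0.1]
finger_gap: 0.0881
```

Run:
```python
from h import *
s=env.observe();a=env.camera("wrist");cv2.imwrite("pics/w2.png",a[...,::-1])
print(s["ee_pos"])
for q in("pin_tool","stand"):
  for d in env.cut_out(q,"wrist"):
    print(q,d["p"],d["at"],onplane(d["at"],.146 if q=="pin_tool" else .076,s))
s0=dict(ee_pos=[.525,0,.4045],ee_rot=[0,1.572,0])
for n,uv in dict(tl=(383,203),tr=(403,202),bl=(388,276),br=(406,274),RL=(348,290),RR=(449,278),RT=(445,160)).items(): print(n,onplane(uv,.045,s0).round(4))
```

```text
[ 0.46077706 -0.27852693  0.40423166]
pin_tool 0.94 [385.9, 350.7] [ 0.50167713 -0.35090207  0.146     ]
pin_tool 0.93 [324.1, 274.0] [ 0.46136158 -0.29634118  0.146     ]
pin_tool 0.71 [448.3, 244.5] [ 0.53556224 -0.2773161   0.146     ]
stand 0.72 [325.0, 231.0] [ 0.46207246 -0.29101626  0.076     ]
tl [0.5739 0.0016 0.045 ]
tr [0.5903 0.0025 0.045 ]
bl [ 0.5813 -0.0639  0.045 ]
br [ 0.5969 -0.062   0.045 ]
RL [ 0.5466 -0.0774  0.045 ]
RR [ 0.6348 -0.0658  0.045 ]
RT [0.6217 0.0368 0.045 ]
```

View pics/w2.png

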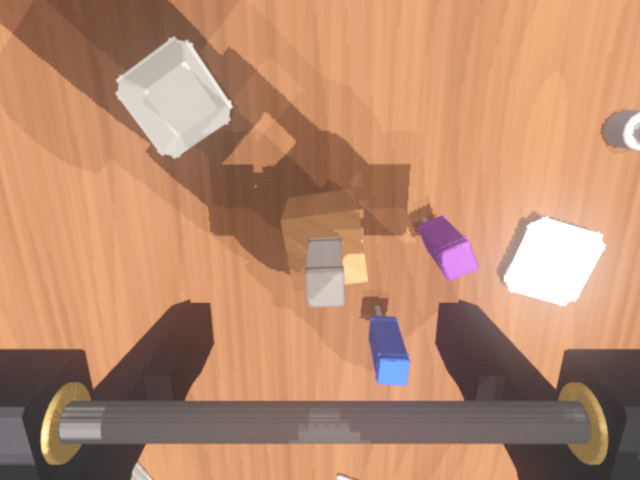

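The aluminium handle's top face is at (326,288), with its corners about (307,272), (343,270), (345,304) and (308,305). The blue (390,350) and purple (448,245) tools are clear of the fingers.

Run:
```python
from h import *
s=env.observe()
a=cv2.imread("pics/w2.png")[180:320,270:380];cv2.imwrite("pics/w2c.png",cv2.resize(a,None,fx=5,fy=5,interpolation=cv2.INTER_CUBIC)[:600])
for uv in [(307,272),(343,270),(345,304),(308,305),(326,288)]: print(onplane(uv,.146,s).round(4))
```

```text
[ 0.4514 -0.2931  0.146 ]
[ 0.4734 -0.2918  0.146 ]
[ 0.4751 -0.3149  0.146 ]
[ 0.4518 -0.3157  0.146 ]
[ 0.4631 -0.3039  0.146 ]
```

View pics/w2c.png

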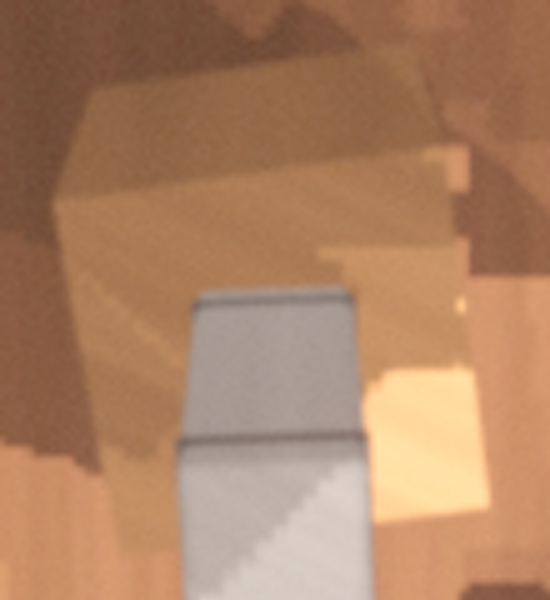

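Call:
jog_arm:
  commands:
    - [-1, [0, -2.55, 0.22], 0]
    - [-1, [1, 0, 0], 0.125]
    - [-1, [1, 0, 0], 0.125]
    - [-1, [1, 0, 0], 0.125]
    - [-1, [1, 0, 0], 0.125]
    - [-1, [1, 0, 0], 0.125]
    - [-1, [0, 0, 0], 0.125]
    - [-1, [0, 0, 0], 0.125]

```text
time: 2.6
ee_pos: [0.4635, -0.3015, 0.3544]
ee_rot: [0.687, 1.46, -0.686]
ft_force: [-0.9, -0.2, -0.7]
finger_gap: 0.0883
```

Call:
jog_arm:
  commands:
    - [-1, [0, 0, 0], 0.125]
    - [-1, [0, 0, 0], 0.125]
    - [-1, [0, 0, 0], 0.125]
    - [-1, [0, 0, 0], 0.125]
    - [-1, [0, 0, 0], 0.125]
    - [-1, [0, 0, 0], 0.04]
    - [-1, [0, 0, 0], 0]
    - [-1, [0, 0, 0], 0]

```text
time: 3.27
ee_pos: [0.4634, -0.3019, 0.355]
ee_rot: [1.184, 1.225, -1.184]
ft_force: [-0.4, -0.5, 0.1]
finger_gap: 0.0881
```

Run:
```python
from h import *
s=env.observe();a=env.camera("wrist");cv2.imwrite("pics/w3.png",a[...,::-1])
print(s["ee_pos"],s["ee_rot"],R.from_rotvec(s["ee_rot"]).as_matrix().round(3))
for d in env.cut_out("pin_tool","wrist"): print(d["p"],d["at"])
print(proj([.463,-.304,.146],s))
```

```text
[ 0.46340637 -0.30190809  0.35495694] [ 1.18429763  1.2247767  -1.1841952 ] [[ 0.     0.999  0.034]
 [-0.     0.034 -0.999]
 [-1.     0.     0.   ]]
0.86 [337.1, 263.8]
0.82 [314.7, 11.9]
0.51 [9.6, 61.1]
[329.53957715 281.67082448]
```

View pics/w3.png

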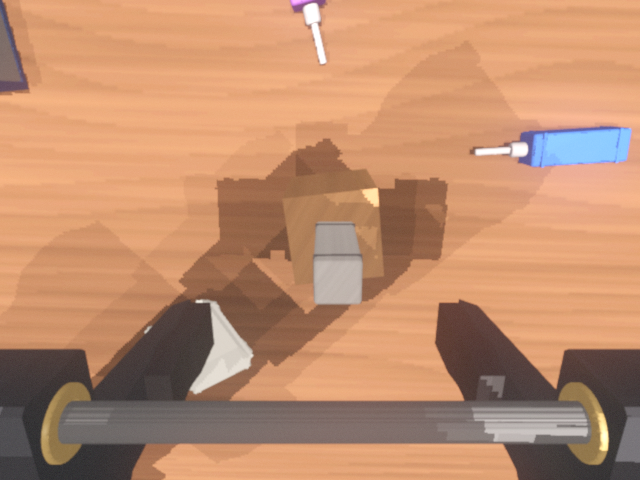

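In this view the top face is at (338,279), about 4 mm further -y than I estimated. I'll correct for that and descend.

Call:
jog_arm:
  commands:
    - [-1, [0, -0.08, 0.58], 0]
    - [-1, [3, 0, 0], 0]
    - [-1, [3, 0, 0], 0]
    - [-1, [2, 0, 0], 0]
    - [-1, [1.6, 0, 0], 0]
    - [-1, [0, 0, 0], 0]
    - [0.2, [0, 0, 0], 0]
    - [1, [0, 0, 0], 0]

```text
time: 4.03
ee_pos: [0.4628, -0.309, 0.2599]
ee_rot: [1.186, 1.222, -1.186]
ft_force: [0.0, 0.3, 0.4]
finger_gap: 0.0769
```

Call:
jog_arm:
  commands:
    - [1, [0, 0, 0], 0]
    - [1, [0, 0, 0], 0]
    - [1, [0, 0, 0], 0]
    - [1, [0, 0, 0], 0]

```text
time: 4.37
ee_pos: [0.4626, -0.3087, 0.2592]
ee_rot: [1.186, 1.223, -1.186]
ft_force: [-0.2, 0.4, -0.0]
finger_gap: 0.0502
```

Call:
jog_arm:
  commands:
    - [1, [0, 0, 0], 0]
    - [1, [0, 0, 0], 0]
    - [1, [0, 0, 0], 0]
    - [1, [0, 0, 0], 0]
    - [1, [0, 0, 0], 0]
    - [1, [0, 0, 0], 0]

```text
time: 4.87
ee_pos: [0.4625, -0.3086, 0.2587]
ee_rot: [1.186, 1.224, -1.187]
ft_force: [0.0, -0.8, 0.3]
finger_gap: 0.0236
```

Call:
jog_arm:
  commands:
    - [1, [-2, 0, 0], 0]
    - [1, [-3, 0, 0], 0]
    - [1, [-3, 0, 0], 0]
    - [1, [-3, 0, 0], 0]
    - [1, [0, 0, 0], 0]
    - [1, [0, 0, 0], 0]

```text
time: 5.37
ee_pos: [0.4625, -0.3086, 0.3697]
ee_rot: [1.186, 1.221, -1.186]
ft_force: [-0.9, 0.1, -1.1]
finger_gap: 0.024
```

Call:
jog_arm:
  commands:
    - [1, [0, 1.63, -3.71], 0]
    - [1, [0, 1.63, -3.71], 0]
    - [1, [0, 1.63, -3.71], 0]
    - [1, [0, 1.63, -3.71], 0]
    - [1, [0, 1.63, -3.71], 0]
    - [1, [0, 1.63, -3.71], 0]
    - [1, [0, 1.63, -3.71], 0]
    - [1, [0, 1.63, -3.71], 0]

```text
time: 6.03
ee_pos: [0.584, -0.0059, 0.3669]
ee_rot: [1.186, 1.226, -1.188]
ft_force: [0.5, -0.3, -0.1]
finger_gap: 0.0241
```

Call:
jog_arm:
  commands:
    - [1, [0, 0, 0], -0.088]
    - [1, [0, 0, 0], 0]
    - [1, [0, 0, 0], 0]
    - [1, [0, 0, 0], 0]

```text
time: 6.37
ee_pos: [0.5835, -0.0089, 0.3678]
ee_rot: [1.123, 1.263, -1.125]
ft_force: [-1.2, -0.2, -0.8]
finger_gap: 0.0239
```

Run:
```python
from h import *
s=env.observe();a=env.camera("wrist");cv2.imwrite("pics/w4.png",a[...,::-1])
print(s["ee_pos"],s["ft_force"],R.from_rotvec(s["ee_rot"]).as_matrix().round(3))
for q in("pin_tool","slot","well"):
  for d in env.spot_in(q,"wrist"): print(q,d["p"],d["at"])
print(proj([.5827,-.0071,.038],s),proj([.5856,-.0305,.045],s))
print(proj(s["ee_pos"]-[0,0,.147+.036],s),[proj(s["ee_pos"]-[0,0,.147+.036+l],s).round(1) for l in (.012,.038,.053,.068)])
```

```text
[ 0.58350982 -0.00894579  0.36783671] [-1.18008171 -0.22485231 -0.7853667 ] [[-0.002  0.993  0.115]
 [ 0.     0.115 -0.993]
 [-1.    -0.002 -0.   ]]
pin_tool 0.9 [326.5, 352.8]
slot 0.95 [182.8, 193.0]
slot 0.2 [67.9, 184.5]
well 0.87 [353.6, 215.7]
[322.16317826 214.93884665] [353.87057556 217.23149845]
[325.6074486  305.23093853] [array([325.5, 292.8]), array([325.3, 270.5]), array([325.2, 259.7]), array([325.1, 250.2])]
```

View pics/w4.png

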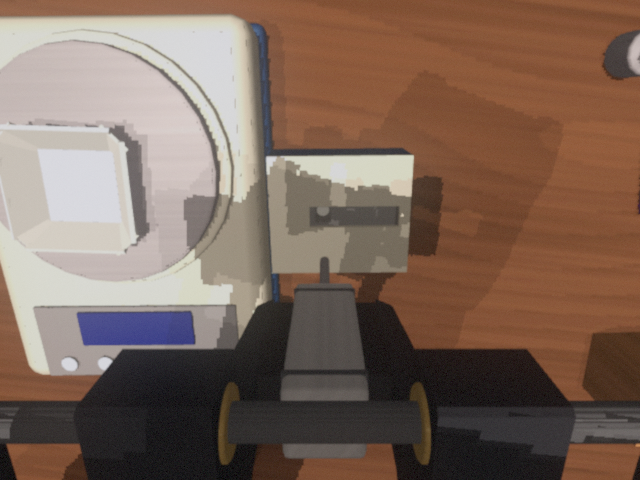

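The pin tip is at (324,259), which makes the pin about 41 mm long. The button is at (323,211), where the calibration predicted it, and the slot runs along the image rows, so the tool is aligned. Lowering most of the way.

Call:
jog_arm:
  commands:
    - [1, [2, 0, -0.1], 0]
    - [1, [2, 0, 0], 0]
    - [1, [2, 0, 0], 0]
    - [1, [1, 0, 0], 0]
    - [1, [0, 0, 0], 0]
    - [1, [0, 0, 0], 0]
    - [1, [0, 0, 0], 0]

```text
time: 7.15
ee_pos: [0.5839, -0.0072, 0.3]
ee_rot: [1.122, 1.261, -1.12]
ft_force: [0.1, -0.6, -1.3]
finger_gap: 0.0238
```

Run:
```python
from h import *
s=env.observe();a=env.camera("wrist");c=a[130:330,230:430];cv2.imwrite("pics/w5.png",cv2.resize(c,(600,600),interpolation=cv2.INTER_CUBIC)[...,::-1])
print(s["ee_pos"],s["ft_force"])
print(proj([.5827,-.0071,.038],s),proj([.5856,-.0305,.045],s),[proj(s["ee_pos"]-[0,0,.147+.036+l],s).round(1) for l in (.012,.038,.053,.068)])
```

```text
[ 0.58389204 -0.00717239  0.30003306] [ 0.09573415 -0.64559778 -1.34110867]
[324.20921392 247.22673283] [364.07501616 251.02245157] [array([325.1, 294.3]), array([324.8, 271.9]), array([324.7, 261.2]), array([324.6, 251.7])]
```

View pics/w5.png

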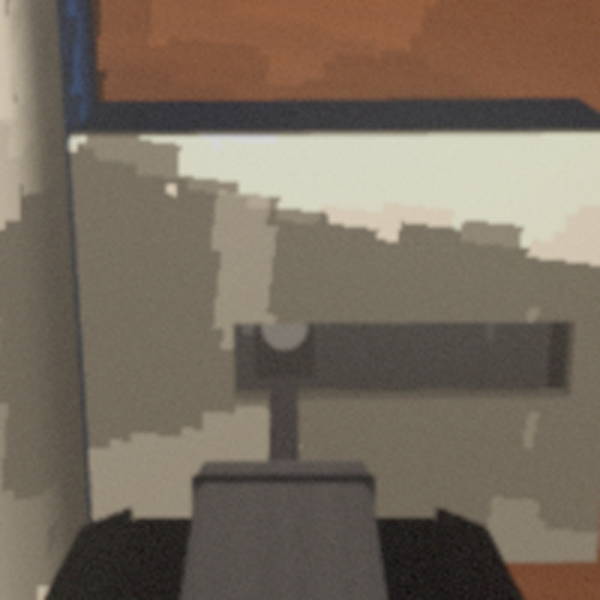

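The pin (column 325) and well (about 325) line up, and the pin sits on the slot's centreline by calibration to about 1 mm. Going down by feel.

Call:
jog_arm:
  commands:
    - [1, [0.5, 0, 0], 0]
    - [1, [0.5, 0, 0], 0]
    - [1, [0.5, 0, 0], 0]
    - [1, [0, 0, 0], 0]
    - [1, [0, 0, 0], 0]

```text
time: 7.62
ee_pos: [0.5836, -0.007, 0.2833]
ee_rot: [1.121, 1.264, -1.122]
ft_force: [0.2, -0.4, -0.0]
finger_gap: 0.0239
```

Call:
jog_arm:
  commands:
    - [1, [0.15, 0, 0], 0]
    - [1, [0.15, 0, 0], 0]
    - [1, [0.15, 0, 0], 0]
    - [1, [0, 0, 0], 0]
    - [1, [0, 0, 0], 0]

```text
time: 8.03
ee_pos: [0.5836, -0.007, 0.2792]
ee_rot: [1.121, 1.263, -1.121]
ft_force: [0.2, -0.5, -0.9]
finger_gap: 0.024
```

Call:
jog_arm:
  commands:
    - [1, [0.15, 0, 0], 0]
    - [1, [0.15, 0, 0], 0]
    - [1, [0.1, 0, 0], 0]
    - [1, [0, 0, 0], 0]
    - [1, [0, 0, 0], 0]

```text
time: 8.45
ee_pos: [0.5836, -0.007, 0.2752]
ee_rot: [1.121, 1.263, -1.121]
ft_force: [0.4, 0.4, 0.5]
finger_gap: 0.0237
```

Run:
```python
from h import *
a=env.camera("wrist");c=a[180:320,250:450];cv2.imwrite("pics/w6.png",cv2.resize(c,(800,560),interpolation=cv2.INTER_CUBIC)[...,::-1])
```

```text
(no output)
```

View pics/w6.png

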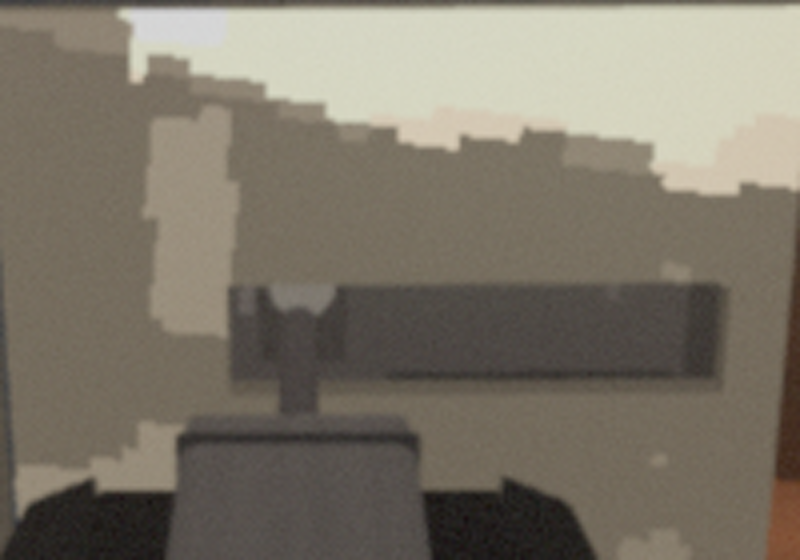

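The tip at (300,310) is inside the well's outline (columns 262–345) and centred. Continuing down.

Call:
jog_arm:
  commands:
    - [1, [0.15, 0, 0], 0]
    - [1, [0.15, 0, 0], 0]
    - [1, [0.1, 0, 0], 0]
    - [1, [0, 0, 0], 0]
    - [1, [0, 0, 0], 0]

```text
time: 8.92
ee_pos: [0.5836, -0.007, 0.2711]
ee_rot: [1.121, 1.263, -1.121]
ft_force: [-0.8, 1.0, -1.2]
finger_gap: 0.0238
```

Call:
jog_arm:
  commands:
    - [1, [0.1, 0, 0], 0]
    - [1, [0.1, 0, 0], 0]
    - [1, [0.1, 0, 0], 0]
    - [1, [0, 0, 0], 0]
    - [1, [0, 0, 0], 0]

```text
time: 9.33
ee_pos: [0.5836, -0.007, 0.2681]
ee_rot: [1.121, 1.263, -1.121]
ft_force: [-0.6, 0.9, -1.3]
finger_gap: 0.0234
```

Call:
jog_arm:
  commands:
    - [1, [0.1, 0, 0], 0]
    - [1, [0.1, 0, 0], 0]
    - [1, [0.05, 0, 0], 0]
    - [1, [0, 0, 0], 0]
    - [1, [0, 0, 0], 0]

```text
time: 9.75
ee_pos: [0.5836, -0.007, 0.2657]
ee_rot: [1.121, 1.263, -1.121]
ft_force: [0.1, -0.3, -1.2]
finger_gap: 0.0235
```

Call:
jog_arm:
  commands:
    - [1, [0.1, 0, 0], 0]
    - [1, [0.1, 0, 0], 0]
    - [1, [0, 0, 0], 0]
    - [1, [0, 0, 0], 0]

```text
time: 10.08
ee_pos: [0.5836, -0.007, 0.2636]
ee_rot: [1.121, 1.263, -1.121]
ft_force: [-0.5, 0.4, -1.0]
finger_gap: 0.0239
```

Call:
jog_arm:
  commands:
    - [1, [0.1, 0, 0], 0]
    - [1, [0, 0, 0], 0]
    - [1, [0, 0, 0], 0]

```text
time: 10.33
ee_pos: [0.5836, -0.007, 0.2628]
ee_rot: [1.121, 1.263, -1.121]
ft_force: [0.5, -1.1, -1.3]
finger_gap: 0.024
```

Call:
jog_arm:
  commands:
    - [1, [0.1, 0, 0], 0]
    - [1, [0, 0, 0], 0]
    - [1, [0, 0, 0], 0]

```text
time: 10.58
ee_pos: [0.5837, -0.007, 0.2619]
ee_rot: [1.121, 1.263, -1.121]
ft_force: [-0.5, 0.2, 1.9]
finger_gap: 0.0236
```

Call:
jog_arm:
  commands:
    - [1, [0.1, 0, 0], 0]
    - [1, [0, 0, 0], 0]
    - [1, [0, 0, 0], 0]

```text
time: 10.83
ee_pos: [0.5837, -0.007, 0.2609]
ee_rot: [1.121, 1.263, -1.121]
ft_force: [0.2, -0.1, 2.7]
finger_gap: 0.0234
```

Call:
jog_arm:
  commands:
    - [1, [0.1, 0, 0], 0]
    - [1, [0, 0, 0], 0]
    - [1, [0, 0, 0], 0]

```text
time: 11.08
ee_pos: [0.5837, -0.007, 0.2599]
ee_rot: [1.121, 1.263, -1.121]
ft_force: [0.4, -0.1, 4.4]
finger_gap: 0.0243
```

Call:
jog_arm:
  commands:
    - [1, [0.1, 0, 0], 0]
    - [1, [0, 0, 0], 0]
    - [1, [0, 0, 0], 0]

```text
time: 11.33
ee_pos: [0.5837, -0.007, 0.2589]
ee_rot: [1.121, 1.263, -1.121]
ft_force: [0.9, 0.5, 5.5]
finger_gap: 0.0236
```

Call:
jog_arm:
  commands:
    - [1, [0.1, 0, 0], 0]
    - [1, [0, 0, 0], 0]
    - [1, [0, 0, 0], 0]

```text
time: 11.58
ee_pos: [0.5837, -0.007, 0.258]
ee_rot: [1.121, 1.262, -1.121]
ft_force: [-0.6, -0.7, 5.7]
finger_gap: 0.0238
```

Call:
jog_arm:
  commands:
    - [1, [0.04, 0, 0], 0]
    - [1, [0, 0, 0], 0]
    - [1, [0, 0, 0], 0]

```text
time: 11.83
ee_pos: [0.5837, -0.007, 0.2577]
ee_rot: [1.121, 1.262, -1.121]
ft_force: [-0.5, -0.6, 6.9]
finger_gap: 0.0234
```

Call:
jog_arm:
  commands:
    - [1, [0, 0, 0.15], 0]
    - [1, [0, 0, 0.15], 0]
    - [1, [0, 0, 0.15], 0]
    - [1, [0, 0, 0.1], 0]
    - [1, [0, 0, 0], 0]
    - [1, [0, 0, 0], 0]

```text
time: 12.33
ee_pos: [0.5843, -0.0121, 0.2576]
ee_rot: [1.122, 1.263, -1.121]
ft_force: [-0.7, 2.3, 6.8]
finger_gap: 0.0238
```

Call:
jog_arm:
  commands:
    - [1, [0, 0, 0.1], 0]
    - [1, [0, 0, 0.1], 0]
    - [1, [0, 0, 0.1], 0]
    - [1, [0, 0, 0], 0]
    - [1, [0, 0, 0], 0]

```text
time: 12.75
ee_pos: [0.5847, -0.0151, 0.2576]
ee_rot: [1.122, 1.263, -1.121]
ft_force: [0.1, 2.2, 7.8]
finger_gap: 0.0236
```

Call:
jog_arm:
  commands:
    - [1, [0, 0, 0.2], 0]
    - [1, [0, 0, 0.2], 0]
    - [1, [0, 0, 0.2], 0]
    - [1, [0, 0, 0.2], 0]
    - [1, [0, 0, 0], 0]

```text
time: 13.17
ee_pos: [0.5856, -0.0232, 0.2576]
ee_rot: [1.122, 1.263, -1.121]
ft_force: [0.2, 2.1, 6.8]
finger_gap: 0.024
```

Call:
jog_arm:
  commands:
    - [1, [0, 0, 0.2], 0]
    - [1, [0, 0, 0.2], 0]
    - [1, [0, 0, 0.2], 0]
    - [1, [0, 0, 0.2], 0]
    - [1, [0, 0, 0.2], 0]
    - [1, [0, 0, 0], 0]

```text
time: 13.67
ee_pos: [0.5868, -0.0332, 0.2576]
ee_rot: [1.122, 1.263, -1.121]
ft_force: [0.1, 2.4, 6.4]
finger_gap: 0.0241
```

Call:
jog_arm:
  commands:
    - [1, [0, 0, 0.2], 0]
    - [1, [0, 0, 0.2], 0]
    - [1, [0, 0, 0.2], 0]
    - [1, [0, 0, 0.2], 0]
    - [1, [0, 0, 0.2], 0]
    - [1, [0, 0, 0], 0]

```text
time: 14.17
ee_pos: [0.588, -0.0431, 0.2576]
ee_rot: [1.122, 1.263, -1.121]
ft_force: [-0.1, 2.5, 7.1]
finger_gap: 0.0236
```

Call:
jog_arm:
  commands:
    - [1, [0, 0, 0.2], 0]
    - [1, [0, 0, 0.2], 0]
    - [1, [0, 0, 0.2], 0]
    - [1, [0, 0, 0.1], 0]
    - [1, [0, 0, 0], 0]

```text
time: 14.58
ee_pos: [0.5889, -0.05, 0.2576]
ee_rot: [1.122, 1.263, -1.12]
ft_force: [-0.0, 1.2, 6.5]
finger_gap: 0.0238
```

Call:
jog_arm:
  commands:
    - [1, [0, 0, 0.1], 0]
    - [1, [0, 0, 0.1], 0]
    - [1, [0, 0, 0], 0]

```text
time: 14.83
ee_pos: [0.5891, -0.0519, 0.2576]
ee_rot: [1.122, 1.263, -1.12]
ft_force: [-0.2, 2.5, 6.7]
finger_gap: 0.0239
```

Call:
jog_arm:
  commands:
    - [1, [0, 0, 0.1], 0]
    - [1, [0, 0, 0], 0]
    - [1, [0, 0, 0], 0]

```text
time: 15.08
ee_pos: [0.5892, -0.0528, 0.2576]
ee_rot: [1.122, 1.263, -1.12]
ft_force: [-0.3, 3.3, 6.6]
finger_gap: 0.0239
```

Call:
jog_arm:
  commands:
    - [1, [0, 0, 0.07], 0]
    - [1, [0, 0, 0], 0]
    - [1, [0, 0, 0], 0]

```text
time: 15.33
ee_pos: [0.5893, -0.0534, 0.2576]
ee_rot: [1.123, 1.263, -1.12]
ft_force: [0.6, 3.4, 6.3]
finger_gap: 0.0236
```

Call:
jog_arm:
  commands:
    - [1, [0, 0, 0.07], 0]
    - [1, [0, 0, 0], 0]
    - [1, [0, 0, 0], 0]

```text
time: 15.58
ee_pos: [0.5894, -0.0542, 0.2576]
ee_rot: [1.122, 1.263, -1.12]
ft_force: [-0.6, 2.3, 7.0]
finger_gap: 0.0238
```

Call:
jog_arm:
  commands:
    - [1, [0, 0, 0.07], 0]
    - [1, [0, 0, 0], 0]
    - [1, [0, 0, 0], 0]

```text
time: 15.83
ee_pos: [0.5894, -0.0548, 0.2576]
ee_rot: [1.122, 1.263, -1.12]
ft_force: [-0.3, 2.5, 6.7]
finger_gap: 0.0239
```

Call:
jog_arm:
  commands:
    - [1, [0, 0, 0.07], 0]
    - [1, [0, 0, 0], 0]
    - [1, [0, 0, 0], 0]

```text
time: 16.08
ee_pos: [0.5895, -0.0556, 0.2576]
ee_rot: [1.122, 1.263, -1.121]
ft_force: [-0.3, 2.1, 6.9]
finger_gap: 0.024
```

Call:
jog_arm:
  commands:
    - [1, [0, 0, 0.07], 0]
    - [1, [0, 0, 0], 0]
    - [1, [0, 0, 0], 0]

```text
time: 16.33
ee_pos: [0.5896, -0.0562, 0.2576]
ee_rot: [1.122, 1.263, -1.121]
ft_force: [-0.7, 2.9, 7.1]
finger_gap: 0.0241
```

Call:
jog_arm:
  commands:
    - [1, [0, 0, 0.06], 0]
    - [1, [0, 0, 0], 0]
    - [1, [0, 0, 0], 0]

```text
time: 16.58
ee_pos: [0.5897, -0.0569, 0.2576]
ee_rot: [1.122, 1.263, -1.121]
ft_force: [-0.2, 2.3, 5.9]
finger_gap: 0.0239
```

Call:
jog_arm:
  commands:
    - [1, [0, 0, 0.06], 0]
    - [1, [0, 0, 0], 0]
    - [1, [0, 0, 0], 0]

```text
time: 16.83
ee_pos: [0.5897, -0.0573, 0.2576]
ee_rot: [1.123, 1.264, -1.12]
ft_force: [-0.7, 3.3, 7.1]
finger_gap: 0.0239
```

Call:
jog_arm:
  commands:
    - [1, [0, 0, 0.04], 0]
    - [1, [0, 0, 0], 0]
    - [1, [0, 0, 0], 0]

```text
time: 17.08
ee_pos: [0.5897, -0.0575, 0.2576]
ee_rot: [1.123, 1.264, -1.12]
ft_force: [-1.2, 5.1, 7.8]
finger_gap: 0.0241
```

Call:
jog_arm:
  commands:
    - [1, [0, 0, 0.04], 0]
    - [1, [0, 0, 0], 0]
    - [1, [0, 0, 0], 0]

```text
time: 17.33
ee_pos: [0.5898, -0.0577, 0.2576]
ee_rot: [1.123, 1.265, -1.12]
ft_force: [0.5, 6.0, 7.3]
finger_gap: 0.024
```

The tray is at its hard stop: the side force rose to 6 N with no more travel. Backing off, lifting and going back to the stand.

Call:
jog_arm:
  commands:
    - [1, [0, 0, -0.3], 0]
    - [1, [-1, 0, 0], 0]
    - [1, [-2, 0, 0], 0]
    - [1, [-3, 0, 0], 0]
    - [1, [-3, 0, 0], 0]
    - [1, [-2.2, 0, 0], 0.088]
    - [1, [0, 0, 0], 0]
    - [1, [0, 0, 0], 0]

```text
time: 18.0
ee_pos: [0.5893, -0.0556, 0.3695]
ee_rot: [1.186, 1.224, -1.185]
ft_force: [-0.1, 0.2, -1.2]
finger_gap: 0.0238
```

Run:
```python
from h import *
s=env.observe();a=env.camera("wrist");cv2.imwrite("pics/w7.png",cv2.resize(a[100:400,150:550],(800,600))[...,::-1])
print(s["ee_pos"],R.from_rotvec(s["ee_rot"]).as_matrix().round(3))
d=R.from_rotvec(s["ee_rot"]).as_matrix().T@(np.array([.4625,-.3086,.3697])-s["ee_pos"]);print(d*100,d*100/7)
for r in env.spot_in("well","wrist"): print(r["p"],r["at"],onplane(r["at"],.04,s))
```

```text
[ 0.58925001 -0.0556082   0.3695419 ] [[ 0.     0.999  0.032]
 [-0.     0.032 -0.999]
 [-1.     0.     0.   ]]
[-2.05152410e-02 -1.34775536e+01  2.48809071e+01] [-2.93074871e-03 -1.92536480e+00  3.55441529e+00]
0.96 [370.0, 207.8] [ 0.59607724 -0.08962756  0.04      ]
0.68 [563.6, 32.2] [ 0.71985987 -0.20980818  0.04      ]
```

View pics/w7.png

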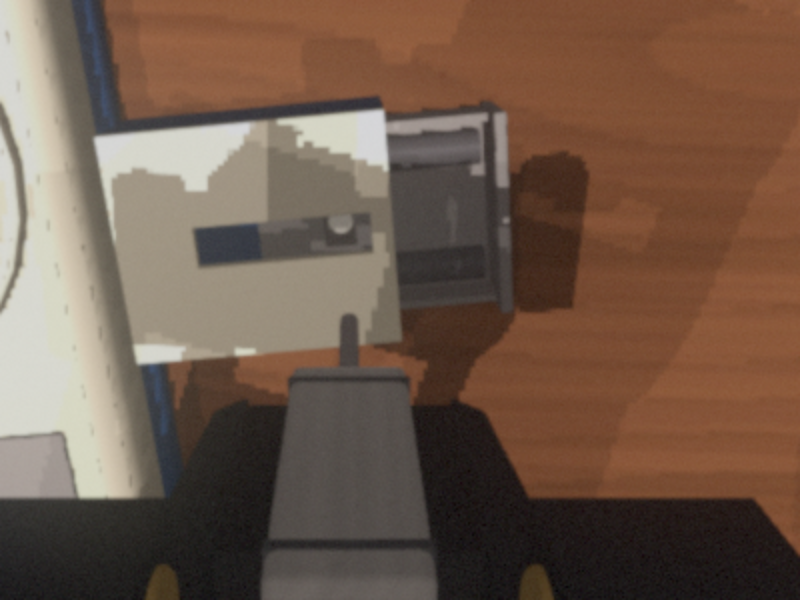

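The tray is fully out: its compartment shows at (450,210) and the well at (342,225), near the slot's outer end. The tool is still straight in the jaws.

Call:
jog_arm:
  commands:
    - [1, [0, -1.925, 3.555], 0]
    - [1, [0, -1.925, 3.555], 0]
    - [1, [0, -1.925, 3.555], 0]
    - [1, [0, -1.925, 3.555], 0]
    - [1, [0, -1.925, 3.555], 0]
    - [1, [0, -1.925, 3.555], 0]
    - [1, [0, -1.925, 3.555], 0]
    - [1, [0, 0, 0], 0]

```text
time: 18.77
ee_pos: [0.4595, -0.3136, 0.3674]
ee_rot: [1.189, 1.224, -1.192]
ft_force: [0.3, -1.5, -0.4]
finger_gap: 0.0238
```

Call:
jog_arm:
  commands:
    - [1, [0, 0, 0], 0]
    - [1, [0, 0, 0], 0]
    - [1, [0, 0, 0], 0]
    - [1, [0, 0, 0], 0]

```text
time: 19.1
ee_pos: [0.463, -0.3074, 0.369]
ee_rot: [1.185, 1.225, -1.185]
ft_force: [0.7, 0.6, -1.6]
finger_gap: 0.0236
```

Call:
jog_arm:
  commands:
    - [1, [0, -0.05, 0.12], 0]
    - [1, [2, 0, 0], 0]
    - [1, [2, 0, 0], 0]
    - [1, [1, 0, 0], 0]
    - [1, [0, 0, 0], 0]
    - [1, [0, 0, 0], 0]
    - [1, [0, 0, 0], 0]

```text
time: 19.68
ee_pos: [0.4622, -0.3098, 0.3204]
ee_rot: [1.186, 1.222, -1.186]
ft_force: [0.5, -0.1, -0.9]
finger_gap: 0.0238
```

Call:
jog_arm:
  commands:
    - [1, [0.3, 0, 0], 0]
    - [1, [0.5, 0, 0], 0]
    - [1, [0.5, 0, 0], 0]
    - [1, [0.5, 0, 0], 0]
    - [1, [0, 0, 0], 0]
    - [1, [0, 0, 0], 0]

```text
time: 20.18
ee_pos: [0.4619, -0.3097, 0.301]
ee_rot: [1.187, 1.224, -1.187]
ft_force: [-0.3, -1.1, -0.3]
finger_gap: 0.0242
```

Call:
jog_arm:
  commands:
    - [1, [0.5, 0.05, -0.1], 0]
    - [1, [0.5, 0, 0], 0]
    - [1, [0.5, 0, 0], 0]
    - [1, [0.5, 0, 0], 0]
    - [1, [0.5, 0, 0], 0]
    - [1, [0.3, 0, 0], 0]
    - [1, [0, 0, 0], 0]
    - [1, [0, 0, 0], 0]

```text
time: 20.85
ee_pos: [0.4624, -0.3088, 0.2732]
ee_rot: [1.187, 1.224, -1.187]
ft_force: [-0.8, -0.6, -0.7]
finger_gap: 0.0238
```

Call:
jog_arm:
  commands:
    - [1, [0.4, 0, 0], 0]
    - [1, [0.4, 0, 0], 0]
    - [1, [0.3, 0, 0], 0]
    - [1, [0.2, 0, 0], 0]
    - [1, [0, 0, 0], 0]
    - [1, [0, 0, 0], 0]

```text
time: 21.35
ee_pos: [0.4624, -0.3087, 0.2602]
ee_rot: [1.187, 1.224, -1.187]
ft_force: [-0.1, 0.3, -0.6]
finger_gap: 0.0236
```

Call:
jog_arm:
  commands:
    - [1, [0.1, 0, 0], 0]
    - [1, [0, 0, 0], 0]
    - [1, [0, 0, 0], 0]

```text
time: 21.6
ee_pos: [0.4624, -0.3087, 0.2594]
ee_rot: [1.186, 1.223, -1.186]
ft_force: [-0.1, -0.2, -0.3]
finger_gap: 0.0237
```

Call:
jog_arm:
  commands:
    - [1, [0.05, 0, 0], 0]
    - [1, [0, 0, 0], 0]
    - [1, [0, 0, 0], 0]

```text
time: 21.85
ee_pos: [0.4624, -0.3087, 0.2588]
ee_rot: [1.186, 1.224, -1.186]
ft_force: [0.6, 0.1, -1.0]
finger_gap: 0.0238
```

Call:
jog_arm:
  commands:
    - [1, [0.05, 0, 0], 0]
    - [1, [0, 0, 0], 0]
    - [1, [0, 0, 0], 0]

```text
time: 22.1
ee_pos: [0.4624, -0.3087, 0.2587]
ee_rot: [1.186, 1.223, -1.186]
ft_force: [-1.2, 1.5, 5.1]
finger_gap: 0.0241
```

Call:
jog_arm:
  commands:
    - [1, [0.05, 0, 0], 0]
    - [1, [0, 0, 0], 0]
    - [1, [0, 0, 0], 0]

```text
time: 22.35
ee_pos: [0.4624, -0.3087, 0.2587]
ee_rot: [1.186, 1.223, -1.186]
ft_force: [-3.1, 1.9, 9.0]
finger_gap: 0.0236
```

Seated: contact came at exactly the original height. Relieving the press, then releasing.

Call:
jog_arm:
  commands:
    - [1, [-0.1, 0, 0], 0]
    - [1, [0, 0, 0], 0]
    - [-1, [0, 0, 0], 0]
    - [-1, [0, 0, 0], 0]
    - [-1, [0, 0, 0], 0]
    - [-1, [0, 0, 0], 0]
    - [-1, [0, 0, 0], 0]
    - [-1, [0, 0, 0], 0]

```text
time: 23.02
ee_pos: [0.4624, -0.3087, 0.2588]
ee_rot: [1.187, 1.224, -1.186]
ft_force: [0.3, 0.5, 0.2]
finger_gap: 0.062
```

Call:
jog_arm:
  commands:
    - [-1, [0, 0, 0], 0]
    - [-1, [0, 0, 0], 0]
    - [-1, [0, 0, 0], 0]
    - [-1, [0, 0, 0], 0]
    - [-1, [-1, 0, 0], 0]
    - [-1, [-3, 0, 0], 0]
    - [-1, [-3, 0, 0], 0]
    - [-1, [-3, 0, 0], 0]

```text
time: 23.68
ee_pos: [0.4622, -0.3086, 0.3608]
ee_rot: [1.186, 1.224, -1.186]
ft_force: [-0.5, -1.0, -0.1]
finger_gap: 0.088
```

Call:
jog_arm:
  commands:
    - [-1, [-3, 0, 0], 0]
    - [-1, [0, 0, 0], 0]
    - [-1, [0, 0, 0], 0]
    - [-1, [0, 0, 0], 0]

```text
time: 24.02
ee_pos: [0.4622, -0.3085, 0.3883]
ee_rot: [1.187, 1.225, -1.187]
ft_force: [-0.9, -0.1, -0.4]
finger_gap: 0.0882
```

Run:
```python
from h import *
a=env.camera("side");cv2.imwrite("pics/end.png",a[150:450,130:530,::-1].repeat(2,0).repeat(2,1))
b=env.camera("wrist")
print(env.observe()["ee_pos"],[ (d["at"],d["p"]) for d in env.spot_in("pin_tool","side")])
```

```text
[ 0.46229855 -0.30862957  0.38759309] [([398.6, 310.6], 0.89), ([334.6, 304.8], 0.63), ([437.1, 402.0], 0.55)]
```

View pics/end.png

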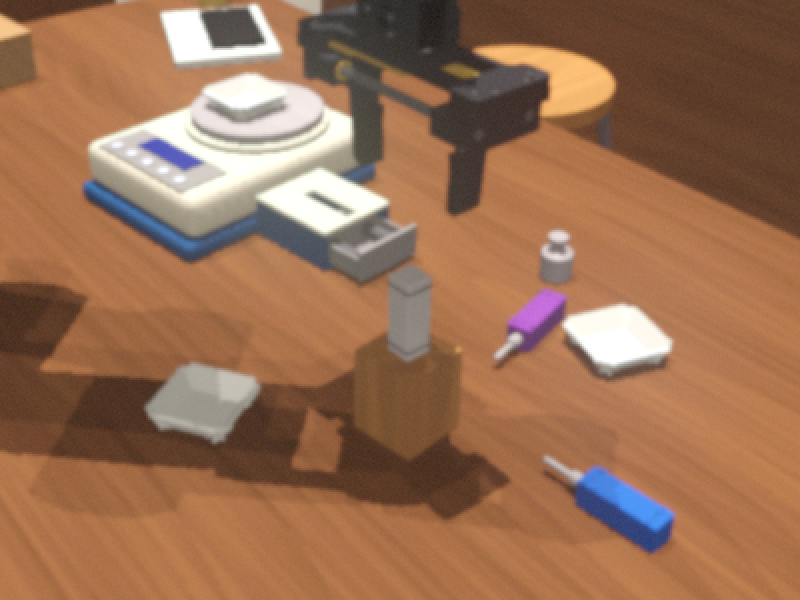

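The tool stands upright and seated, and the tray is out. The boats and the weight are at the same pixels as at the start: boat_far at (438,319), weight at (408,279).

```bash
python3 -c "
from plant import env
print(env.finish_job())"
```

```text
the job is handed in; nothing more can be done
None
```

The job is done and handed in, with about 24 s of the 54 s used; no verdict was reported.

- **Press and push:** I felt the button at the bottom of the well and held it down at about 8 N. The tray slid out against about 2.5 N and reached its hard stop at about 6 N.
- **Tool returned:** the tool touched down in its stand at the same height it was gripped from (TCP 0.2587 m). I then released it and moved the hand clear.

**Last checks:**
- The side picture shows the tray out and the tool upright and seated.
- The far boat and the calibration weight are at their starting pixels. The near and pan boats also look unmoved, but I didn't measure them.
- In that last picture the network scored a fallen look-alike (0.89) above the real tool (0.63). I went by the picture, where the aluminium tool is in its stand.
- The blue and purple look-alike tools had tipped over by the time I looked down to grasp the tool. The arm had not touched them, and both are still on the bench.

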